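# Level the worktop shelf with its sprung front foot

## Task

Set the spirit level flat on the little wooden shelf with its eye over the shelf's upright post and its bar lying straight back from the post, parallel to the shelf's sides, and let go of it. Then press the black knob of the front foot down so that the foot stands on its cork disc, and turn it until the bubble rests centred between the two black lines. Finish still holding the knob and pressing it down, bubble centred, with the other things left where they are.

Things in the scene. Friction and masses are not known exactly. Their poses are not given: they have to be found in the camera images.
- rack: Fixed rear stand of the small wooden shelf. Origin on the worktop under the middle of the shelf; x axis from the shelf's front edge (nearest the robot, where the knob is) to its back, y left, z up. The deck is 240 (x) x 250 (y) x 14 mm, its top 64 mm above the worktop (+-1) when level; it hinges on a line along y, 90 mm behind the origin.
- deck: The wooden hinged deck. Origin on the hinge line at its underside (x 90, y 0, z 50 mm from the rack's origin); x to the back, y left, z normal to its top face (z +14 mm). A weak spring lifts its front, leaning it 0.055 rad front-up with the foot hanging above its disc; about 5 N down at the knob brings the foot onto the disc.
- post_base (a point): Foot of the upright steel post on the deck's top, near the front, left of the knob (75 mm in front of the rack's origin and 45 mm left). Post diameter 9 mm, 30 mm tall, along the deck's z.
- level: Spirit level: aluminium bar 150 (x) x 34 (y) x 24 mm, about 0.2 kg, with a flat eye tongue on its -x end reaching to x -111 mm. Origin under the middle of the bar, x along it (away from the eye), z up. Green vial in a pocket in its top with two black lines 15 mm either side of the middle. Can be gripped across its width anywhere, best at the middle.
- level_eye (a point): Centre of the level's eye at its underside, 93 mm from the level's origin toward -x. Hole diameter 18 mm, tongue 10 mm thick, 36 x 34 mm.
- bubble (a joint): Bubble's place along the level's x (m): 0 centred, positive away from the eye, limits +-0.030. It runs to the high end: 0.8 mm for each mrad of tilt, settling in about 1.5 s. The bubble is 18 mm long, white.
- knob_top (a point): Centre of the black fluted knob's top face; z is the knob's axis, up. Knob 36 mm across (39 over the flutes), sides 30 mm tall, top 46 mm above the deck's top when not pressed; near the deck's front edge, 90 mm in front of the rack's origin and 45 mm to the right (y -45).
- knob (a joint): Turn of the knob (rad), positive clockwise from above: clockwise screws the foot out and raises the shelf's front 4 mm per rad at the knob (18 mm of bubble per rad); counterclockwise lowers it. Stays where left (0.12 N m friction); range -1.5 to 2.2. At the start the foot is out too far by 0.55 to 1.45 rad; only the bubble tells exactly, as the rear feet have settled unequally (+-1 mm).
- knob_push (a joint): How far the sprung knob is pushed in (m), 0 to 0.008: needs 3 N to begin and 1.5 N for each mm more, 15 N at the bottom. Pushing it in also brings the front of the deck down.
- foot_tip (a point): Underside of the foot's rubber disc, below the knob.
- pad_top (a point): Middle of the top of the cork disc (40 mm across, 8 mm thick) on the worktop below the knob. The foot stands on it when foot_tip is at this height.
- spoon: Bystander: steel spoon lying in front of the shelf, 188 mm long.
- peeler: Bystander: peeler with a dark green handle lying left of the shelf's back, 170 mm long.
- soup_tin: Bystander: tin, 75 mm across, 58 mm tall, right of the shelf.
- salt_shaker: Bystander: salt shaker, 44 mm across, 90 mm tall, right of the shelf.
- garlic: Bystander: garlic bulb, about 50 mm, at the left.

How it is judged:
On the way:
1. the level lies flat on the deck with its eye over the post, straight back from it, and is let go (horizontal distance between level_eye and post_base below 0.008 m and z of each of level_eye, level in the frame of deck below 0.017 m and x of level in the frame of post_base above 0.06 m and angle between the x axis of level and the x axis of deck, either way round below 0.2 rad and contact force between each of the arm, the fingers and level below 0.1 N), for 0.3 s.
At the end, for the whole second after the job is handed in: Through the last second: level flat on the deck, untouched, eye within 8 mm of the post, within 0.2 rad of front-to-back; fingers on the knob (over 2 N), knob in by over 0.8 mm, foot on the cork disc (within 1.5 mm), bubble at rest within 5 mm of the middle (all of step 1 and value of joint bubble between -0.005 and 0.005 m and velocity of joint bubble between -0.004 and 0.004 m/s and value of joint knob_push above 0.0008 m and z of foot_tip in the frame of pad_top below 0.0015 m and contact force between the fingers and knob above 2 N); the arm keeps its last pose, push and grip.
It fails at once if a bystander is pushed more than 4 cm away (distance of any of spoon, peeler, soup_tin, salt_shaker, garlic from where it was at the start of the episode above 0.04 m).
It also fails if it takes over 61 s, if anything falls off the work surface, if the arm or the gripper's body presses on something with over 40 N, if the wrist force passes 120 N, or if a joint passes its speed limit or range.

## Robot

A 7-joint arm with a two-finger parallel gripper is mounted at the origin on a cart in front of the work surface, level with it; the furniture and walls round the work are solid. World frame = base frame: x ahead of the robot, y to its left, z up, the work surface at z = 0. Lengths are in m, angles in rad, forces in N, time in s.
With the tool pointing down it reaches from about 0.4 to 0.875 m from the base axis. Payload 19.3 kg.
Tool frame: the origin (TCP) lies midway between the tips of the shut fingers; the grasp point (between the pads) lies 19 mm behind it; z points along the fingers, y is the line along which they close (so a half turn about z gives the same grasp; the last joint's range is limited). The gripper opens to 85 mm and grips with 20 to 120 N. Pads are 22 mm wide; open, the fingers measure 114 mm over their backs; the gripper's body (76 mm by 85 mm) begins 54 mm behind the grasp point. The pads swing forward as they close: fully open they stand 13 mm farther back than shut.
Start: joints at [-1.412, 0.521, -0.036, 1.599, 0.021, 1.021, -0.113], TCP at [0.142, 0.609, 0.203] pointing down, gripper open.
Joint ranges: [-2.91, 2.91], [-0.3, 2.13], [-1.5, 1.42], [0.17, 2.43], [-1.26, 4.41], [0.16, 1.93], [-2.52, 2.52]. Speed limits (rad/s): [1.89, 1.89, 2.39, 2.39, 3.01, 3.01, 3.01].

## Interface

Orientations are given as [roll, pitch, yaw] about the fixed x, y, z axes, in that order (R = Rz(yaw) Ry(pitch) Rx(roll)).
In Python, from workcell import telemetry, grab_frame, calibration, bot, outline_of, landmark_of gives the robot as it stands. The module is installed in compiled form; this text tells all that it offers.
- The arm moves only by the shell command python3 -m inch 'ROWS' [FORCE]. ROWS is JSON, a list of rows, each a list of 7 numbers: the shift along the tool's x, y, z in m, then the turn, a rotation vector about the tool's x, y, z in rad, then the closure, from 0 (fully open) to 1 (shut). A call has 1 to 5 rows; each row shifts and turns the commanded pose from where the row before left it, along the tool's axes as they then stand; what a row does not reach is not made up. A row lasts 1/10 s, in which the tool goes at most 50 mm and 8.59 degrees, less where a joint would pass 70% of its speed; a pose out of reach is approached as far as the arm can. A call is refused whole if a number of a shift passes 0.05 or a number of a turn 0.15, either way. A call with a gripper value outside its range is refused whole. The fingers move at their own pace and stop on an object; FORCE is the grip in N (left out, the last holds). Time passes only in rows, so rows that do not move let the fingers close. It gives the time, the measured TCP pose, the force, the opening and the grip force at its end, in the units of the state.
- telemetry.observe(): the state, without advancing time (a new reading comes with each control period).
- grab_frame(name): name is "side" or "top"; returns the picture (420x560x3 uint8, red, green, blue); there is no depth.
- calibration(name): a dict with "fovy" (degrees; the focal length in pixels is half the picture's height over the tangent of half this angle, whatever the lens; pixels are square), "cx", "cy" (the principal point, pixels), "dist" ([k1, k2, p1, p2, k3] as OpenCV has them; the pictures are not rectified), "pose" (4x4, takes a point from camera to world coordinates). Camera axes: x right, y down, z forward; pixel columns grow to the right and rows downward; lengths in m; the calibration is good to about 2 mm. A picture is of the moment at which its call begins. calibration takes no time and is no camera call.
- bot.job_done(): hands the job in; it is judged then, once.
Trained networks look in the newest picture that a camera, given by its name, has taken for a name from the list of things; names that differ only in an ending like _2 or _b are one class to them, and where a whole thing is asked for, a point or a joint stands for the part that bears it (a point fixed in the world has none). Each returns a list of dicts, best first, with "score" (0 to 1); they miss things now and then, are a little off and sometimes report something else, mostly with a low value. They report only what shows in the picture. A call takes as long as a camera call.
- outline_of(label, camera): "region" (420x560 bool, what is visible of it) and "rect" ([left, top, right, bottom] in pixels, round what is visible of it).
- landmark_of(label, camera): "xy" ([column, row] in pixels: a listed point, or the origin of a listed thing).
The state is a dict: "clock": time; "qpos": joint angles; "qd": joint speeds; "joint_efforts": joint torques, N m; "position": TCP position; "tool_rot": TCP orientation; "force": force on the tool from outside, world axes, zero at the start; "moment": the same for the moment, N m; "grip_width": finger opening in m; "finger_force": force on a finger pad.
Only numpy, scipy, OpenCV 4.12 (cv2) and the standard library are available. Lean on these libraries where they do the work, as an engineer would, in place of code of your own. Each camera call takes 0.05 s, during which the arm holds its last target. There are 200 camera calls.

## Working session

There is one attempt and no reset: what is moved stays moved. The work goes in short steps, Python scripts to look and compute and a shell command to move; the robot and the scene stay as the last step left them, time stands still between calls to the robot, and variables do not carry over. Pictures are saved under pics/ and viewed, at most 11 in all, crops included, and the job is handed in when it is done.

```bash
mkdir -p pics
cat > h.py <<'E'
import numpy as np, cv2
from workcell import telemetry, grab_frame, calibration, outline_of, landmark_of
def K(c):
    k=calibration(c); f=210/np.tan(np.radians(k["fovy"])/2)
    return np.array([[f,0,k["cx"]],[0,f,k["cy"]],[0,0,1]]),np.array(k["dist"],float),np.array(k["pose"])
def ray(c,xy):
    M,d,P=K(c); u=cv2.undistortPoints(np.array([[xy]],float),M,d)[0,0]
    v=P[:3,:3]@np.array([u[0],u[1],1]); return P[:3,3],v/np.linalg.norm(v)
def at_z(c,xy,z):
    o,v=ray(c,xy); return o+v*(z-o[2])/v[2]
def tri(a,b):
    A=np.zeros((3,3));y=np.zeros(3)
    for c,xy in (("side",a),("top",b)):
        o,v=ray(c,xy); Q=np.eye(3)-np.outer(v,v); A+=Q; y+=Q@o
    return np.linalg.solve(A,y)
def proj(c,p):
    M,d,P=K(c); R=P[:3,:3].T
    return cv2.projectPoints(np.atleast_2d(np.array(p,float)),cv2.Rodrigues(R)[0],-R@P[:3,3],M,d)[0][:,0]
E
python3 - <<'E'
from h import *
np.set_printoptions(precision=4,suppress=True)
for c in("side","top"):
    im=grab_frame(c); cv2.imwrite(f"pics/{c}0.png",im[:,:,::-1]); print(c,K(c)[2])
L={}
for n in("level","level_eye","post_base","knob_top","rack","pad_top","deck"):
    for c in("side","top"):
        r=landmark_of(n,c)
        if r: L[n,c]=r[0]["xy"]; print(n,c,r[0]["score"],np.array(r[0]["xy"]))
    if (n,"side") in L and (n,"top") in L: print("  tri",tri(L[n,"side"],L[n,"top"]))
s=telemetry.observe(); print(s)
E
```

```text
side [[ 0.9184 -0.2397  0.3148  0.0252]
 [-0.3956 -0.5642  0.7247 -1.0763]
 [ 0.004  -0.7901 -0.613   1.0002]
 [ 0.      0.      0.      1.    ]]
top [[ 0.201  -0.772   0.603  -0.6284]
 [-0.9796 -0.1526  0.1311 -0.2612]
 [-0.0092 -0.617  -0.7869  1.5835]
 [ 0.      0.      0.      1.    ]]
level side 0.64 [234.6 182.3]
level top 0.62 [204.3 228.6]
  tri [ 0.4327  0.2692 -0.0035]
level_eye side 0.97 [203.3 185. ]
post_base side 0.62 [304.7 223.3]
post_base top 0.76 [306.6 216.9]
  tri [ 0.5072 -0.1183  0.0851]
knob_top side 0.72 [313.3 230.7]
knob_top top 0.68 [328.8 217.1]
  tri [ 0.4904 -0.2013  0.1291]
rack side 0.7 [335.7 250.9]
rack top 0.97 [321.6 216.3]
  tri [ 0.5872 -0.168  -0.005 ]
pad_top side 0.74 [317.8 192.4]
pad_top top 0.44 [326.6 236.3]
  tri [ 0.4376 -0.2039  0.2095]
deck side 0.67 [365.  229.5]
deck top 0.81 [325.3 192. ]
  tri [ 0.678  -0.1665  0.0421]
{'clock': 0.8, 'qpos': array([-1.4122,  0.5214, -0.0363,  1.5995,  0.0212,  1.0211, -0.1128]), 'qd': array([ 0.0012, -0.0014, -0.0004, -0.0001,  0.0009, -0.0008,  0.0002]), 'joint_efforts': array([  0.0004, -92.6782,   1.9783, -37.0262,   0.018 ,   0.0017,
         0.    ]), 'position': array([0.1418, 0.6087, 0.2032]), 'tool_rot': array([ 3.1416, -0.    ,  2.9128]), 'force': array([0.4976, 0.4532, 1.0176]), 'moment': array([ 0.0086, -0.0199,  0.0182]), 'finger_force': 0.0, 'grip_width': 0.08508711547722625}
```

View pics/side0.png

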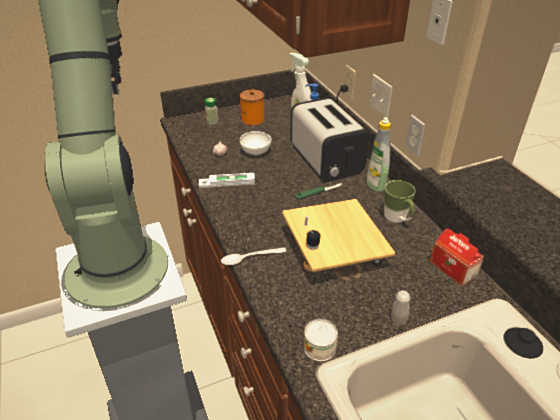

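View pics/top0.png

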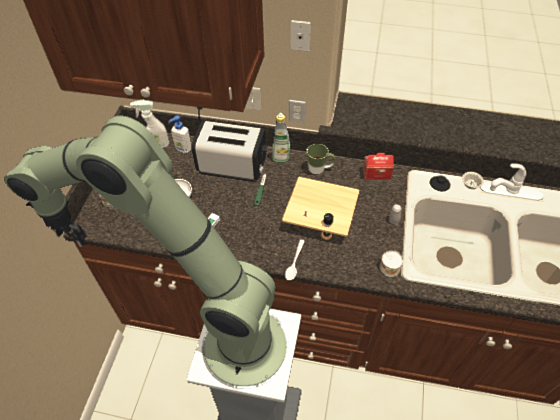

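The side view shows the level at about (227,180) with its eye at the left end (203,183), the post at (305,222) and the knob at (313,238). In the top view the arm partly hides the level, while the shelf is clear at about (322,207). Next I'll fit the shelf and level poses to the silhouettes.

```bash
cat > fit.py <<'E'
from h import *
from scipy.optimize import minimize
def box(x0,x1,y0,y1,z0,z1): return np.array([[x,y,z] for x in(x0,x1) for y in(y0,y1) for z in(z0,z1)])
def Rz(a): return np.array([[np.cos(a),-np.sin(a),0],[np.sin(a),np.cos(a),0],[0,0,1]])
def deckpts(p,tilt):
    b=box(-.21,.03,-.125,.125,0,.014); c,s=np.cos(tilt),np.sin(tilt)
    b=np.c_[b[:,0]*c+b[:,2]*s, b[:,1], -b[:,0]*s+b[:,2]*c]+[.09,0,.05]  # front up
    return [b@Rz(p[2]).T+[p[0],p[1],0]]
def levpts(p,z=0): return [b@Rz(p[2]).T+[p[0],p[1],z] for b in(box(-.075,.075,-.017,.017,0,.024),box(-.111,-.075,-.017,.017,0,.010))]
S=4
def sil(c,parts):
    m=np.zeros((420*S,560*S),np.uint8)
    for b in parts: cv2.fillConvexPoly(m,cv2.convexHull(np.round((proj(c,b)+.5)*S*16).astype(np.int32)),1,shift=4)
    return cv2.resize(m.astype(np.float32),(560,420),interpolation=cv2.INTER_AREA)
def fit(f,masks,p0):
    def cost(q): 
        p=np.array(q)*[.01,.01,.05]
        return sum(np.abs(sil(c,f(p))-m).sum()/m.sum() for c,m in masks.items())
    x0=np.array(p0)/[.01,.01,.05]
    for _ in range(3): r=minimize(cost,x0,method="Nelder-Mead",options=dict(initial_simplex=x0+np.vstack([np.zeros(3),np.eye(3)*1.5]))); x0=r.x
    return r.x*[.01,.01,.05],r.fun
E
python3 - <<'E'
from fit import *
np.set_printoptions(precision=4,suppress=True)
M={}
for n in("deck","level"):
    for c in("side","top"):
        grab_frame(c) if n=="deck" else 0
        r=outline_of(n,c)
        for q in r[:2]: print(n,c,q["score"],q["rect"],q["region"].sum())
        if r: M[n,c]=r[0]["region"].astype(np.float32)
np.save("deckmask.npy",[M["deck",c] for c in("side","top")])
for cs in(["side","top"],["side"],["top"]):
  print("deck",cs,fit(lambda p:deckpts(p,.055),{c:M["deck",c] for c in cs},[.587,-.168,0]))
e=at_z("side",[203,184],.01);t=at_z("side",[254,180],.01); a=np.arctan2(*(t-e)[1::-1]);print(e,t)
print("level",fit(levpts,{"side":M["level","side"]},[*(e+(t-e)*.6)[:2],a]))
for n in("spoon","peeler"):
  r=outline_of(n,"side"); 
  ys,xs=np.where(r[0]["region"]); print(n,[at_z("side",[xs[i],ys[i]],0.01)[:2] for i in(xs.argmin(),xs.argmax())])
E
```

```text
deck side 0.65 [283.4, 199.5, 396.4, 268.3] 5325
deck top 0.89 [280.9, 178.7, 358.4, 237.5] 3140
level side 0.69 [195.9, 173.6, 254.2, 184.8] 607
level top 0.56 [208.4, 214.5, 218.1, 225.0] 92
deck ['side', 'top'] (array([ 0.5857, -0.1612, -0.0862]), np.float64(0.09904085099697113))
deck ['side'] (array([ 0.5845, -0.1588, -0.0908]), np.float64(0.030199529603123665))
deck ['top'] (array([ 0.5896, -0.1633, -0.0892]), np.float64(0.04414808750152588))
[0.3223 0.2786 0.01  ] [0.4875 0.2336 0.01  ]
level (array([ 0.4175,  0.2659, -0.2936]), np.float64(0.08412273228168488))
spoon [array([ 0.2688, -0.0851]), array([ 0.4481, -0.1132])]
peeler [array([0.5859, 0.1065]), array([0.7417, 0.1007])]
```

```bash
cat > go.py <<'E'
import sys; from h import *
from scipy.spatial.transform import Rotation as Ro
x,y,z,yaw=map(float,sys.argv[1:5]); pitch=float(sys.argv[5]) if len(sys.argv)>5 else 0
s=telemetry.observe(); R=Ro.from_euler("xyz",s["tool_rot"]); T=Ro.from_euler("xyz",[np.pi,pitch,yaw])
np.set_printoptions(precision=4,suppress=True)
print("t",round(s["clock"],2),"pos",s["position"],s["tool_rot"],"w",round(s["grip_width"],4),"F",s["force"],"q",s["qpos"])
print("shift",R.inv().apply(np.array([x,y,z])-s["position"]),"turn",(R.inv()*T).as_rotvec())
E
python3 -m inch '[[-0.0346,-0.0272,0,0,0,0.0065,0],[-0.0346,-0.0272,0,0,0,0.0065,0],[-0.0346,-0.0272,0,0,0,0.0065,0],[-0.0346,-0.0272,0,0,0,0.0065,0],[-0.0346,-0.0272,0,0,0,0.0065,0]]'
python3 -m inch '[[-0.0346,-0.0272,0,0,0,0.0065,0],[-0.0346,-0.0272,0,0,0,0.0065,0],[-0.0346,-0.0272,0,0,0,0.0065,0],[-0.0346,-0.0272,0,0,0,0.0065,0],[-0.0346,-0.0272,0,0,0,0.0065,0]]'
python3 -m inch '[[0,0,0,0,0,0,0]]'
python3 go.py .4175 .266 .1 2.848
python3 - <<'E'
from fit import *
np.set_printoptions(precision=4,suppress=True)
for c in("side","top"):
    im=grab_frame(c); cv2.imwrite(f"pics/{c}1.png",im[:,:,::-1])
    for n in ("level","level_eye"):
        r=landmark_of(n,c); print(n,c,[(q["score"],q["xy"]) for q in r[:1]])
    r=outline_of("level",c); print([(q["score"],q["rect"]) for q in r[:1]])
    print("pred", proj(c,[[.4175,.2659,0]]))
a=cv2.imread("pics/side1.png")[120:240,150:310];b=cv2.imread("pics/top1.png")[160:280,140:300]
cv2.imwrite("pics/c1.png",np.hstack([cv2.resize(q,None,fx=2.5,fy=2.5,interpolation=2) for q in(a,b)]))
E
```

```text
clock: 1.7
position: [0.278, 0.4338, 0.2034]
tool_rot: [3.141, 0.0, 2.88]
force: [0.8, 0.8, -0.3]
grip_width: 0.0853
finger_force: 0.0
clock: 2.2
position: [0.4077, 0.2559, 0.2035]
tool_rot: [3.141, 0.0, 2.848]
force: [0.2, 0.4, 0.1]
grip_width: 0.0851
finger_force: 0.0
clock: 2.3
position: [0.4098, 0.2527, 0.2035]
tool_rot: [-3.141, 0.002, 2.84]
force: [-0.4, 0.9, 0.7]
grip_width: 0.0855
finger_force: 0.0
t 2.3 pos [0.4098 0.2527 0.2035] [-3.1409  0.0016  2.8405] w 0.0855 F [-0.4277  0.8929  0.6689] q [-0.7577  0.2942  0.0997  1.9717 -0.0354  0.877   0.63  ]
shift [-0.0032  0.0151  0.1035] turn [-0.0007  0.0016 -0.0075]
level side [(0.97, [232.0, 180.6])]
level_eye side [(0.86, [200.9, 181.5])]
[(0.88, [200.2, 174.6, 255.0, 186.2])]
pred [[231.4606 181.978 ]]
level top [(0.74, [204.6, 231.3])]
level_eye top [(0.69, [191.4, 248.8])]
[(0.57, [181.1, 233.8, 200.9, 256.5])]
pred [[203.9165 232.4587]]
```

View pics/c1.png

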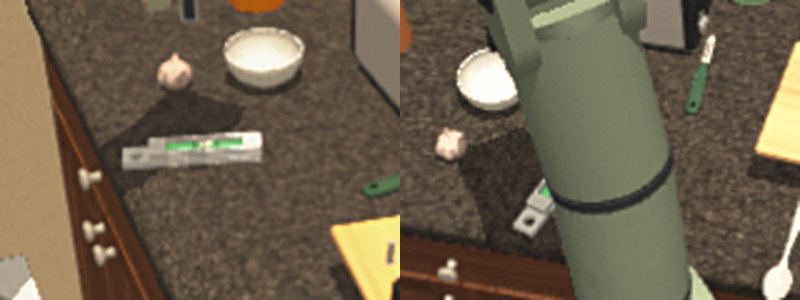

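The left crop (side) shows the whole level from about (199,182) to (255,178). The right crop (top) shows only its eye end, with the hole at about (190.8,248.8). I'll refit from these.

```bash
python3 - <<'E'
from fit import *
np.set_printoptions(precision=4,suppress=True)
m=outline_of("level","side")[0]["region"].astype(np.float32)
p,f=fit(levpts,{"side":m},[.4175,.266,-.29]); print(p,f)
print("eye pred",p[:2]-.093*np.array([np.cos(p[2]),np.sin(p[2])]),"eye top",at_z("top",[190.8,248.8],.008),"side hole",at_z("side",[205,182.5],.008))
E
python3 go.py .4175 .267 .1 2.848
```

```text
[ 0.4174  0.2662 -0.311 ] 0.11487989127635956
eye pred [0.3288 0.2947] eye top [0.33   0.2899 0.008 ] side hole [0.3315 0.287  0.008 ]
t 2.75 pos [0.4065 0.2581 0.2032] [ 3.1416 -0.0001  2.849 ] w 0.0851 F [-0.0909  0.6093 -0.8853] q [-0.7656  0.2949  0.0947  1.9713 -0.0359  0.877   0.6263]
shift [-0.008   0.0117  0.1032] turn [ 0.     -0.0001  0.001 ]
```

```bash
python3 -m inch '[[-0.004,0.006,0.04,0,0,0,0],[-0.004,0.006,0.04,0,0,0,0],[0,0,0.04,0,0,0,0],[0,0,0.035,0,0,0,0],[0,0,0.02,0,0,0,0]]' 40
python3 -m inch '[[0,0,0.0,0,0,0,0]]'
python3 go.py .418 .266 .004 2.857
```

```text
clock: 3.25
position: [0.4168, 0.2663, 0.0257]
tool_rot: [-3.14, -0.002, 2.849]
force: [-0.4, -0.3, 0.9]
grip_width: 0.0855
finger_force: 0.0
clock: 3.35
position: [0.4165, 0.266, 0.026]
tool_rot: [-3.138, -0.003, 2.848]
force: [0.3, 0.8, 1.2]
grip_width: 0.0855
finger_force: 0.0
t 3.35 pos [0.4165 0.266  0.026 ] [-3.1381 -0.0025  2.8485] w 0.0855 F [0.2787 0.8446 1.1644] q [-0.7305  0.6057  0.0562  2.0676 -0.0703  0.4744  0.6562]
shift [-0.0015  0.0005  0.0219] turn [-0.0035 -0.0025 -0.0085]
```

```bash
python3 -m inch '[[-0.0015,0,0.012,0,0,-0.008,0],[0,0,0.01,0,0,0,0],[0,0,0,0,0,0,1],[0,0,0,0,0,0,1],[0,0,0,0,0,0,1]]' 50
python3 -m inch '[[0,0,0,0,0,0,1],[0,0,0,0,0,0,1],[0,0,0,0,0,0,1],[0,0,0,0,0,0,1],[0,0,0,0,0,0,1]]'
python3 go.py .418 .266 .18 2.857
```

```text
clock: 3.85
position: [0.4197, 0.2664, 0.0067]
tool_rot: [3.141, 0.0, 2.856]
force: [0.6, -0.6, -0.8]
grip_width: 0.0436
finger_force: 0.0
clock: 4.35
position: [0.4194, 0.2662, 0.0062]
tool_rot: [-3.142, 0.0, 2.856]
force: [-0.1, -0.4, -0.6]
grip_width: -0.0
finger_force: 0.0
t 4.35 pos [0.4194 0.2662 0.0062] [-3.1416  0.      2.8557] w -0.0 F [-0.1126 -0.3688 -0.567 ] q [-0.7211  0.6445  0.0483  2.0699 -0.0699  0.4287  0.6661]
shift [ 0.0013 -0.0006 -0.1738] turn [-0.      0.     -0.0013]
```

Run:
```python
from fit import *
for c in("side","top"): cv2.imwrite(f"pics/{c}2.png",grab_frame(c)[:,:,::-1])
print(proj("side",[[.4194,.2662,.006]]),proj("top",[[.4194,.2662,.006]]))
a=cv2.imread("pics/side2.png")[100:220,150:310];b=cv2.imread("pics/top2.png")[160:280,140:300]
cv2.imwrite("pics/c2.png",np.hstack([cv2.resize(q,None,fx=2.5,fy=2.5,interpolation=2) for q in(a,b)]))
```

```text
[[231.86023982 180.36784605]] [[203.78699408 231.15017674]]
```

View pics/c2.png

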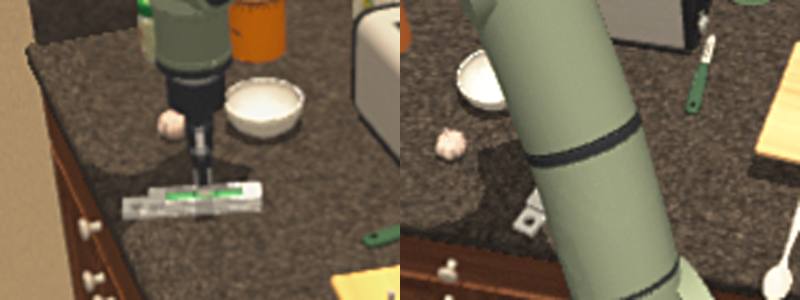

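The crop shows the level unmoved at about (227,180), with the shut fingers meeting it from behind at about (231,174). I need a closer look at that contact.

Run:
```python
from fit import *
np.set_printoptions(precision=1,suppress=True)
print(proj("side",[[.4194,.2662,z] for z in (.006,.03,.079,.12)]))
A=cv2.imread("pics/side1.png");B=cv2.imread("pics/side2.png");T=cv2.imread("pics/top2.png")
p=[.4174,.2662,-.29]
f=lambda q,y0,y1,x0,x1,s:cv2.resize(q[y0:y1,x0:x1],None,fx=s,fy=s,interpolation=0)
cv2.imwrite("pics/c3.png",np.vstack([f(A,150,195,190,270,6),f(B,140,195,190,270,6)]))
```

```text
[[231.9 180.4]
 [231.4 174.6]
 [230.6 162.4]
 [229.8 151.9]]
```

View pics/c3.png

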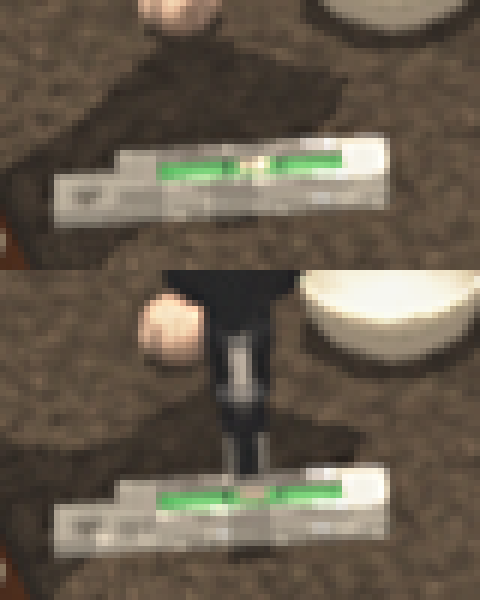

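```bash
python3 -m inch '[[0,0,-0.03,0,0,0,1],[0,0,-0.03,0,0,0,1],[0,0,0,0,0,0,1]]'
python3 - <<'E'
from fit import *
np.set_printoptions(precision=1,suppress=True)
s=telemetry.observe(); p=s["position"]; print(p, proj("side",[p]),proj("top",[p]))
A=grab_frame("side");B=grab_frame("top")
u=proj("side",[p])[0].astype(int);v=proj("top",[p])[0].astype(int)
def f(q,u):
    c=cv2.resize(np.ascontiguousarray(q[u[1]-50:u[1]+40,u[0]-50:u[0]+50,::-1]),None,fx=4,fy=4,interpolation=0); c[200,::6]=(0,0,255); c[::6,200]=(0,0,255); return c
cv2.imwrite("pics/c4.png",np.hstack([f(A,u),f(B,v)]))
E
```

```text
clock: 4.75
position: [0.4208, 0.2671, 0.0692]
tool_rot: [3.138, 0.003, 2.855]
force: [0.5, -0.6, -0.7]
grip_width: 0.0
finger_force: 0.0
[0.4 0.3 0.1] [[231.1 164.6]] [[201.5 221. ]]
```

View pics/c4.png

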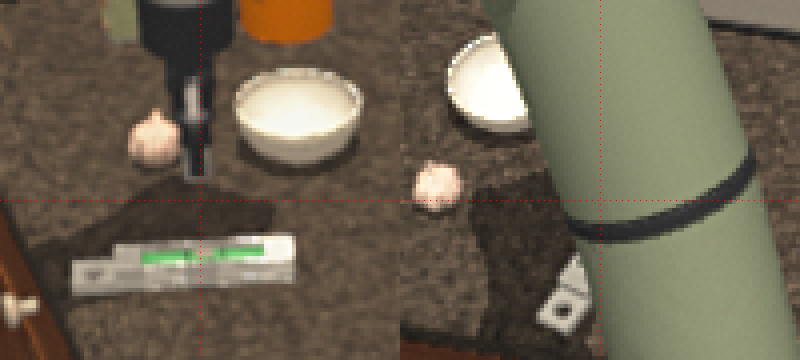

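The marked crops show the shut fingertips about 5 px above the reported TCP in the side view. So the real tips sit about 20 mm above the reported z, and the fingers closed just over the bar. The shift in x,y is fine, so I'll reopen and go 20 mm lower.

```bash
python3 -m inch '[[0,0,0,0,0,0,0],[0,0,0,0,0,0,0],[0,0,0,0,0,0,0],[0,0,0.03,0,0,0,0],[0,0,0.025,0,0,0,0]]' 50
python3 go.py .418 .266 -.016 2.857
python3 -m inch '[[0,0,0.015,0,0,0,0],[0,0,0.01,0,0,0,0],[0,0,0.0,0,0,0,0]]'
python3 go.py .418 .266 -.016 2.857
```

```text
clock: 5.35
position: [0.4195, 0.2663, 0.0103]
tool_rot: [3.141, 0.0, 2.856]
force: [0.7, 1.1, 0.5]
grip_width: 0.0722
finger_force: 0.0
t 5.35 pos [0.4195 0.2663 0.0103] [3.1411 0.0003 2.8558] w 0.0722 F [0.7487 1.1266 0.4761] q [-0.7225  0.6366  0.0502  2.0693 -0.0706  0.4367  0.6669]
shift [ 0.0013 -0.0007  0.0263] turn [ 0.0005  0.0003 -0.0012]
clock: 5.65
position: [0.4188, 0.2657, -0.0149]
tool_rot: [-3.14, -0.001, 2.856]
force: [0.7, -1.2, 0.5]
grip_width: 0.0853
finger_force: 0.0
t 5.65 pos [ 0.4188  0.2657 -0.0149] [-3.1398 -0.0012  2.8557] w 0.0853 F [ 0.7312 -1.1595  0.4923] q [-0.7172  0.6862  0.0433  2.0731 -0.073   0.3858  0.6689]
shift [0.0008 0.0001 0.0011] turn [-0.0017 -0.0012 -0.0013]
```

```bash
python3 -m inch '[[0,0,0,0,0,0,0.6],[0,0,0,0,0,0,1],[0,0,0,0,0,0,1],[0,0,0,0,0,0,1],[0,0,0,0,0,0,1]]' 50
python3 -m inch '[[0,0,0,0,0,0,1],[0,0,0,0,0,0,1]]'
```

```text
clock: 6.15
position: [0.4197, 0.2664, -0.013]
tool_rot: [3.141, 0.0, 2.856]
force: [-2.7, -0.7, 13.4]
grip_width: 0.0324
finger_force: 48.7
clock: 6.35
position: [0.4197, 0.2664, -0.013]
tool_rot: [3.141, 0.001, 2.856]
force: [-2.7, -1.2, 13.6]
grip_width: 0.0324
finger_force: 48.7
```

```bash
python3 -m inch '[[0,0,-0.03,0,0,0,1],[0,0,-0.045,0,0,-0.05,1],[0,0,-0.045,0,0,-0.05,1],[0,0,-0.03,0,0,-0.05,1],[0,0,-0.005,0,0,-0.05,1]]'
python3 go.py .607 -.119 .135 3.054
```

```text
clock: 6.85
position: [0.4208, 0.2671, 0.145]
tool_rot: [3.138, 0.004, 3.058]
force: [0.6, -0.2, -3.1]
grip_width: 0.0322
finger_force: 51.8
t 6.85 pos [0.4208 0.2671 0.145 ] [3.1378 0.0042 3.0576] w 0.0322 F [ 0.6359 -0.1642 -3.1013] q [-0.7035  0.3991  0.0242  1.9925 -0.0136  0.7445  0.8155]
shift [-0.2179 -0.3691  0.0095] turn [0.0038 0.0042 0.0036]
```

```bash
python3 -m inch '[[-0.024,-0.04,0,0,0,0,1],[-0.024,-0.04,0,0,0,0,1],[-0.024,-0.04,0,0,0,0,1],[-0.024,-0.04,0,0,0,0,1],[-0.024,-0.04,0,0,0,0,1]]'
python3 -m inch '[[-0.024,-0.04,0,0,0,0,1],[-0.024,-0.04,0,0,0,0,1],[-0.024,-0.04,0,0,0,0,1],[-0.024,-0.04,0,0,0,0,1],[0,0,0,0,0,0,1]]'
python3 -m inch '[[0,0,0,0,0,0,1],[0,0,0,0,0,0,1]]'
python3 go.py .607 -.119 .12 3.054
python3 - <<'E'
from fit import *
np.set_printoptions(precision=1,suppress=True)
A=grab_frame("side");B=grab_frame("top")
for n in("level_eye","level","post_base"):
    for c in("side","top"): print(n,c,[(q["score"],q["xy"]) for q in landmark_of(n,c)[:2]])
cv2.imwrite("pics/side5.png",A[:,:,::-1]);cv2.imwrite("pics/top5.png",B[:,:,::-1])
f=lambda q,x,y:cv2.resize(np.ascontiguousarray(q[y:y+75,x:x+80,::-1]),None,fx=5,fy=5,interpolation=0)
cv2.imwrite("pics/c5.png",np.hstack([f(A,280,185),f(B,270,170)]))
E
```

```text
clock: 7.35
position: [0.5223, 0.0548, 0.1416]
tool_rot: [3.141, 0.0, 3.056]
force: [1.3, 0.6, -1.7]
grip_width: 0.0323
finger_force: 51.8
clock: 7.85
position: [0.6047, -0.118, 0.1412]
tool_rot: [-3.139, 0.001, 3.049]
force: [-1.7, 0.6, -2.2]
grip_width: 0.032
finger_force: 51.8
clock: 8.05
position: [0.6035, -0.11, 0.1412]
tool_rot: [3.141, -0.0, 3.057]
force: [-0.5, 0.6, -1.7]
grip_width: 0.0328
finger_force: 51.8
t 8.05 pos [ 0.6035 -0.11    0.1412] [ 3.1411 -0.0004  3.0567] w 0.0328 F [-0.4974  0.5855 -1.6875] q [ 0.0271  0.5744  0.0834  1.6942 -0.0596  0.8758  1.6213]
shift [-0.0043 -0.0087  0.0212] turn [ 0.0005 -0.0004  0.0027]
level_eye side [(0.97, [304.0, 201.5])]
level_eye top [(0.58, [303.8, 200.5])]
level side [(0.76, [336.1, 199.0])]
level top [(0.89, [306.9, 185.3])]
post_base side [(0.97, [304.3, 224.0]), (0.34, [313.1, 233.2])]
post_base top [(0.88, [308.1, 215.7]), (0.68, [326.2, 234.9])]
```

View pics/c5.png

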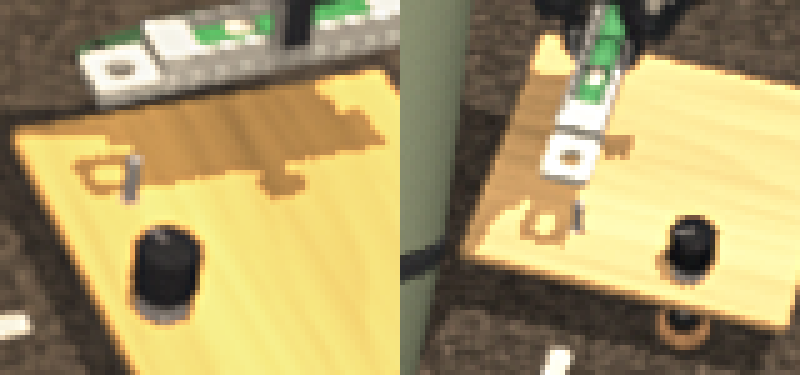

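The hole and the post both show clearly. Hole: side (304.2,199), top (304,201.4). Post tip: side (306.6,216.2), top (305.2,210.4); post base: side (306,225.4), top (305.4,216.6).

```bash
python3 - <<'E'
from fit import *
np.set_printoptions(precision=4,suppress=True)
for n,a,b in(("hole",(304.2,199),(304,201.4)),("ptop",(306.6,216.2),(305.2,210.4)),("pbase",(306,225.4),(305.4,216.6)),("knobtop",(280+33,185+46.5),(270+59,170+44.5))):
    p=tri(a,b); print(n,p,[ (proj(c,p)-q)[0] for c,q in(("side",a),("top",b))])
a=-.088
for p in([.585,-.162],[.582,-.164]):
  for q in ([-.075,.045],[-.09,-.045]): print(p+(Rz(a)@[*q,0])[:2])
d=np.load("deckmask.npy")
from fit import fit
def f4(p,dz): return [b+[0,0,dz] for b in deckpts(p,.055)]
for dz in(0,.004,.008): print(dz,fit(lambda p:f4(p,dz),dict(side=d[0],top=d[1]),[.585,-.162,-.088]))
E
python3 go.py .607 -.119 .12 3.054
```

```text
hole [ 0.5114 -0.1054  0.1638] [array([ 0.2932, -0.3545]), array([0.004, 0.346])]
ptop [ 0.5181 -0.1105  0.1043] [array([ 0.1998, -0.2413]), array([0.0062, 0.2351])]
pbase [ 0.5155 -0.1127  0.0719] [array([-0.0554,  0.0668]), array([-0.0023, -0.0651])]
knobtop [ 0.4933 -0.2016  0.1314] [array([ 0.5786, -0.7037]), array([0.0257, 0.656 ])]
[ 0.5142 -0.1106]
[ 0.4914 -0.1989]
[ 0.5112 -0.1126]
[ 0.4884 -0.2009]
0 (array([ 0.5855, -0.161 , -0.0862]), np.float64(0.09904972463846207))
0.004 (array([ 0.5834, -0.1629, -0.09  ]), np.float64(0.09010759741067886))
0.008 (array([ 0.5814, -0.1648, -0.0968]), np.float64(0.09713108837604523))
t 8.45 pos [ 0.6038 -0.1107  0.1413] [3.1416 0.0002 3.0563] w 0.0322 F [ 0.5601 -0.9569 -1.9167] q [ 0.0274  0.5747  0.0841  1.6934 -0.0595  0.8759  1.6216]
shift [-0.0039 -0.008   0.0213] turn [0.     0.0002 0.0023]
```

```bash
python3 go.py .6098 -.1163 .106 3.054
python3 -m inch '[[-0.003,-0.003,0.01,0,0.025,0,1],[-0.0025,-0.003,0.01,0,0.025,0,1],[0,0,0.015,0,0,0,1],[0,0,0,0,0,0,1],[0,0,0,0,0,0,1]]'
python3 -m inch '[[0,0,0,0,0,0,1]]'
python3 go.py .6098 -.1163 .106 3.054 .05
python3 - <<'E'
from fit import *
A=grab_frame("side");B=grab_frame("top")
f=lambda q,x,y:cv2.resize(np.ascontiguousarray(q[y:y+60,x:x+65,::-1]),None,fx=6,fy=6,interpolation=0)
cv2.imwrite("pics/c6.png",np.hstack([f(A,280,185),f(B,280,180)]))
E
```

```text
t 8.45 pos [ 0.6038 -0.1107  0.1413] [3.1416 0.0002 3.0563] w 0.0322 F [ 0.5601 -0.9569 -1.9167] q [ 0.0274  0.5747  0.0841  1.6934 -0.0595  0.8759  1.6216]
shift [-0.0065 -0.0051  0.0353] turn [0.     0.0002 0.0023]
clock: 8.95
position: [0.6072, -0.1173, 0.1056]
tool_rot: [-3.142, -0.051, 3.056]
force: [0.1, -0.4, -1.6]
grip_width: 0.0327
finger_force: 51.8
clock: 9.05
position: [0.6078, -0.1173, 0.1066]
tool_rot: [-3.142, -0.049, 3.056]
force: [-0.0, -0.0, -1.9]
grip_width: 0.032
finger_force: 51.8
t 9.05 pos [ 0.6078 -0.1173  0.1066] [-3.1416 -0.0494  3.0558] w 0.032 F [-0.0313 -0.0333 -1.874 ] q [ 0.0407  0.6513  0.0819  1.6546 -0.0626  0.8876  1.6328]
shift [-0.0019  0.0012  0.0005] turn [-0.     -0.0994  0.0018]
```

View pics/c6.png

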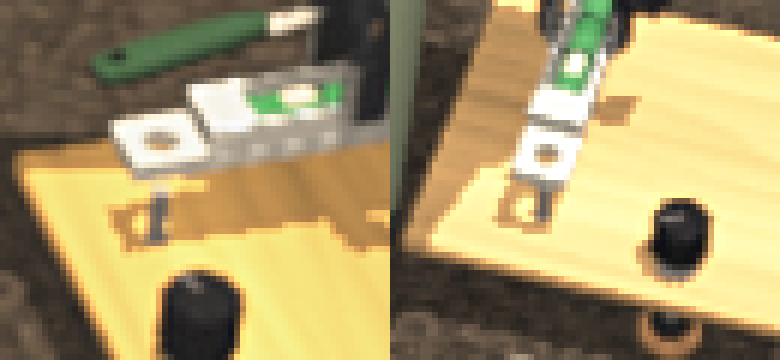

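Side crop: hole at (307.2,208), post base at (306.3,225.5). Top crop: hole at (306.2,205.5), post base at (305.5,217). I'll triangulate both.

Run:
```python
from fit import *
np.set_printoptions(precision=4,suppress=True)
print("hole",tri((307.2,208),(306.2,205.5)),"base",tri((306.3,225.5),(305.5,217)), "ptop",tri((306.6,216.2),(305.2,210.4)))
```

```text
hole [ 0.5172 -0.1134  0.1358] base [ 0.5157 -0.1131  0.0708] ptop [ 0.5181 -0.1105  0.1043]
```

```bash
python3 -m inch '[[0,0,0.015,0,0,0,1],[0,0,0.015,0,0,0,1],[0,0,0.01,0,0,0,1],[0,0,0.004,0,0,0,1],[0,0,0,0,0,0,1]]'
python3 -m inch '[[0,0,0.004,0,0,0,1],[0,0,0.003,0,0,0,1],[0,0,0,0,0,0,1]]'
```

```text
clock: 9.65
position: [0.6051, -0.1172, 0.0613]
tool_rot: [-3.142, -0.051, 3.056]
force: [1.5, -0.9, -1.4]
grip_width: 0.0322
finger_force: 51.8
clock: 9.95
position: [0.6054, -0.1172, 0.0552]
tool_rot: [-3.142, -0.049, 3.056]
force: [-0.3, -0.9, 0.3]
grip_width: 0.0324
finger_force: 52.0
```

```bash
python3 -m inch '[[0,0,0.0015,0,0,0,1],[0,0,0,0,0,0,0.6],[0,0,0,0,0,0,0.4],[0,0,0,0,0,0,0.2],[0,0,0,0,0,0,0]]'
python3 -m inch '[[0,0,0,0,0,0,0],[0,0,-0.02,0,0,0,0],[0,0,-0.04,0,0,0,0],[0,0,-0.04,0,0,0,0],[0,0,-0.01,0,0,0,0]]'
python3 - <<'E'
from fit import *
A=grab_frame("side");B=grab_frame("top")
for n in("level_eye","level","knob_top"):
    for c in("side","top"): print(n,c,[(q["score"],q["xy"]) for q in landmark_of(n,c)[:1]])
cv2.imwrite("pics/side7.png",A[:,:,::-1]);cv2.imwrite("pics/top7.png",B[:,:,::-1])
f=lambda q,x,y:cv2.resize(np.ascontiguousarray(q[y:y+75,x:x+80,::-1]),None,fx=5,fy=5,interpolation=0)
cv2.imwrite("pics/c7.png",np.hstack([f(A,285,185),f(B,285,170)]))
E
python3 go.py .4905 -.2005 .15 3.0
```

```text
clock: 10.45
position: [0.6052, -0.1171, 0.0538]
tool_rot: [-3.142, -0.05, 3.056]
force: [-0.1, 0.1, -0.4]
grip_width: 0.0759
finger_force: 0.0
clock: 10.95
position: [0.6125, -0.118, 0.1678]
tool_rot: [-3.141, -0.044, 3.056]
force: [-0.3, 0.2, -0.5]
grip_width: 0.0853
finger_force: 0.0
level_eye side [(0.64, [301.7, 220.3])]
level_eye top [(0.58, [306.2, 214.8])]
level side [(0.93, [335.6, 221.5])]
level top [(0.9, [309.5, 198.2])]
knob_top side [(0.67, [256.5, 259.0])]
knob_top top [(0.53, [327.2, 216.9])]
t 11.35 pos [ 0.6101 -0.1175  0.1625] [-3.1416 -0.0517  3.0558] w 0.0854 F [ 0.6693 -0.2512  0.2407] q [ 0.0346  0.59    0.0912  1.6035 -0.0585  1.0025  1.6296]
shift [ 0.1112 -0.0929  0.0182] turn [-0.0015 -0.0517  0.0558]
```

View pics/c7.png

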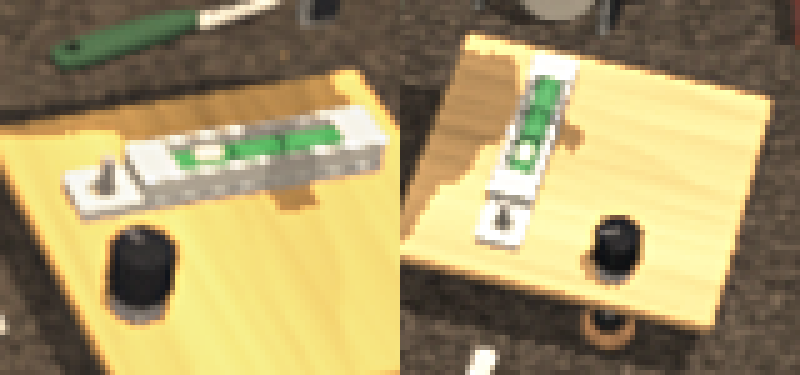

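The level lies flat with the post through its eye, and the bubble sits near the eye end, at about (327,216) in the side view. The knob is free, so I'll turn the wrist back for turning range and move over it.

```bash
python3 -m inch '[[0.0,0,-0.01,0,-0.05,0,0],[0,0,0,0,0,0.145,0],[0,0,0,0,0,0.145,0],[0,0,0,0,0,0.145,0],[0,0,0,0,0,0.145,0]]'
python3 -m inch '[[0,0,0,0,0,0.145,0],[0,0,0,0,0,0.145,0],[0,0,0,0,0,0.145,0],[0,0,0,0,0,0.14,0],[0,0,0,0,0,0,0]]'
python3 go.py .494 -.201 .15 1.9
```

```text
clock: 11.85
position: [0.6108, -0.1177, 0.173]
tool_rot: [-3.141, -0.001, 2.47]
force: [-0.7, 0.3, -0.6]
grip_width: 0.0855
finger_force: 0.0
clock: 12.35
position: [0.6108, -0.1175, 0.1729]
tool_rot: [-3.14, 0.0, 1.898]
force: [0.3, -0.8, -0.8]
grip_width: 0.0853
finger_force: 0.0
t 12.35 pos [ 0.6108 -0.1175  0.1729] [-3.1403  0.0001  1.8983] w 0.0853 F [ 0.3149 -0.8254 -0.7856] q [-0.164   0.5813  0.3896  1.6535 -0.2568  0.9589  0.6441]
shift [-0.0415 -0.1375  0.023 ] turn [-0.0013  0.0001 -0.0017]
```

```bash
python3 -m inch '[[-0.0105,-0.0345,0,0,0,0,0],[-0.0105,-0.0345,0,0,0,0,0],[-0.0105,-0.0345,0,0,0,0,0],[-0.0105,-0.0345,0,0,0,0,0],[0,0,0.01,0,0,0,0]]'
python3 -m inch '[[0,0,0,0,0,0,0]]'
python3 go.py .494 -.201 .085 1.9
```

```text
clock: 12.85
position: [0.4911, -0.2054, 0.1645]
tool_rot: [3.142, 0.001, 1.901]
force: [1.3, 0.5, -0.2]
grip_width: 0.0852
finger_force: 0.0
clock: 12.95
position: [0.4935, -0.2022, 0.1628]
tool_rot: [-3.141, -0.001, 1.903]
force: [0.7, 0.3, -0.2]
grip_width: 0.0855
finger_force: 0.0
t 12.95 pos [ 0.4935 -0.2022  0.1628] [-3.1407 -0.0007  1.9034] w 0.0855 F [ 0.7327  0.2635 -0.2474] q [-0.0197  0.4575  0.4022  1.8981 -0.2358  0.8333  0.8379]
shift [0.0009 0.0009 0.0778] turn [-0.0009 -0.0007  0.0034]
```

```bash
python3 -m inch '[[0.001,0.001,0.02,0,0,0.14,0],[0,0,0.02,0,0,0.14,0],[0,0,0.02,0,0,0,0],[0,0,0.012,0,0,0,0],[0,0,0.005,0,0,0,0]]'
python3 -m inch '[[0,0,0,0,0,0,0]]'
python3 go.py .494 -.201 .085 1.62
```

```text
clock: 13.45
position: [0.4949, -0.2002, 0.0855]
tool_rot: [-3.14, -0.001, 1.624]
force: [-0.0, -0.4, -0.3]
grip_width: 0.0852
finger_force: 0.0
clock: 13.55
position: [0.4949, -0.2006, 0.0864]
tool_rot: [-3.141, -0.0, 1.622]
force: [-0.8, -0.6, 0.6]
grip_width: 0.0851
finger_force: 0.0
t 13.55 pos [ 0.4949 -0.2006  0.0864] [-3.141  -0.0002  1.6223] w 0.0851 F [-0.7502 -0.5925  0.554 ] q [-0.0224  0.5828  0.4109  1.9553 -0.3593  0.6754  0.6634]
shift [-0.0003 -0.0009  0.0014] turn [-0.0006 -0.0002  0.0023]
```

```bash
python3 -m inch '[[0,0,0,0,0,0,0.4],[0,0,0,0,0,0,0.7],[0,0,0,0,0,0,1],[0,0,0,0,0,0,1],[0,0,0,0,0,0,1]]' 40
python3 -m inch '[[0,0,0.003,0,0,0,1],[0,0,0.003,0,0,0,1],[0,0,0,0,0,0,1]]'
```

```text
clock: 14.05
position: [0.4956, -0.2008, 0.087]
tool_rot: [3.14, 0.0, 1.621]
force: [5.7, 1.5, -0.2]
grip_width: 0.0298
finger_force: 37.5
clock: 14.35
position: [0.4948, -0.2008, 0.0803]
tool_rot: [3.142, -0.0, 1.621]
force: [1.0, 1.4, 6.9]
grip_width: 0.0302
finger_force: 39.8
```

```bash
python3 -m inch '[[0,0,0.002,0,0,0,1],[0,0,0.002,0,0,0,1],[0,0,0,0,0,0,1]]' 60
python3 - <<'E'
from fit import *
A=grab_frame("side");B=grab_frame("top")
cv2.imwrite("pics/side8.png",A[:,:,::-1]);cv2.imwrite("pics/top8.png",B[:,:,::-1])
f=lambda q,x,y:cv2.resize(np.ascontiguousarray(q[y:y+75,x:x+80,::-1]),None,fx=5,fy=5,interpolation=0)
cv2.imwrite("pics/c8.png",np.hstack([f(A,285,185),f(B,285,170)]))
E
```

```text
clock: 14.65
position: [0.4948, -0.2009, 0.0767]
tool_rot: [3.141, -0.0, 1.621]
force: [-0.4, 2.4, 11.7]
grip_width: 0.0292
finger_force: 57.7
```

View pics/c8.png

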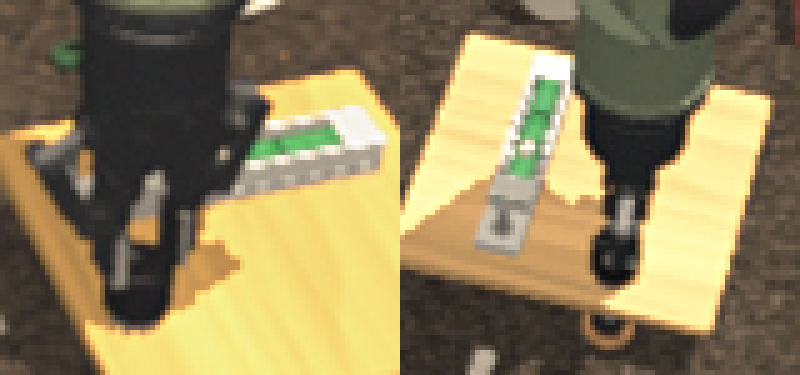

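In the picture the fingers hold the knob, the level is still in place and the bubble is near (527,147) of the top crop. I'll write a bubble profile along the level for the top camera and let it settle.

```bash
cat > bub.py <<'E'
from fit import *
import sys
def prof(im,verb=0):
    b=np.array([.5157,-.113]); u=np.array([np.cos(-.088),np.sin(-.088)]); n=np.array([-u[1],u[0]])
    xs=np.arange(-.05,.0501,.0025); z=.064+.022
    G=np.zeros((len(xs),3))
    for o in(-.003,0,.003):
        P=np.array([[*(b+u*(.093+x)+n*o),z] for x in xs]); q=proj("top",P).astype(np.float32)
        G+=cv2.remap(im,q[:,:1],q[:,1:],cv2.INTER_CUBIC).reshape(-1,3)/3.
    r=G[:,0]; g=G[:,1]
    if verb: print(" ".join(f"{x*1000:.0f}:{a:.0f}/{c:.0f}" for x,a,c in zip(xs,r,g)))
    return xs,r,g
if __name__=="__main__":
    for f in sys.argv[1:]:
        im=cv2.imread(f)[:,:,::-1].copy() if f!="now" else grab_frame("top"); prof(im,1)
E
python3 -m inch '[[0,0,0,0,0,0,1],[0,0,0,0,0,0,1],[0,0,0,0,0,0,1],[0,0,0,0,0,0,1],[0,0,0,0,0,0,1]]'
python3 -m inch '[[0,0,0,0,0,0,1],[0,0,0,0,0,0,1],[0,0,0,0,0,0,1],[0,0,0,0,0,0,1],[0,0,0,0,0,0,1]]'
python3 bub.py pics/top7.png pics/top8.png now
```

```text
clock: 15.25
position: [0.4948, -0.2009, 0.0768]
tool_rot: [3.141, -0.0, 1.621]
force: [-0.6, 1.9, 11.9]
grip_width: 0.0291
finger_force: 57.6
clock: 15.75
position: [0.4948, -0.2009, 0.0768]
tool_rot: [3.141, -0.0, 1.621]
force: [-0.5, 1.9, 12.2]
grip_width: 0.0293
finger_force: 57.6
-50:255/255 -48:255/255 -45:249/251 -42:222/233 -40:156/203 -37:104/183 -35:95/179 -32:123/188 -30:174/213 -27:214/232 -25:227/238 -22:233/238 -20:239/241 -17:231/240 -15:195/222 -12:142/188 -10:92/145 -7:74/126 -5:80/142 -2:95/172 0:105/190 3:107/193 5:106/191 8:100/186 10:92/177 13:88/174 15:86/171 18:82/160 20:78/149 23:83/151 25:95/166 28:105/184 30:109/191 33:108/193 35:106/191 38:107/192 40:107/191 43:104/190 45:99/186 48:93/181 50:87/177
-50:191/186 -48:168/186 -45:137/189 -42:116/193 -40:105/196 -37:104/195 -35:103/195 -32:102/191 -30:115/183 -27:135/174 -25:161/174 -22:180/180 -20:207/205 -17:231/234 -15:232/236 -12:219/221 -10:172/198 -7:129/189 -5:105/190 -2:106/193 0:107/194 3:107/193 5:101/188 8:94/181 10:89/176 13:86/172 15:81/158 18:73/134 20:74/129 23:89/156 25:104/185 28:110/197 30:108/194 33:108/194 35:108/193 38:108/194 40:106/193 43:102/190 45:94/186 48:92/182 50:97/181
-50:192/187 -48:168/187 -45:137/189 -42:115/193 -40:106/195 -37:107/195 -35:107/195 -32:105/193 -30:100/190 -27:97/187 -25:124/182 -22:161/179 -20:201/200 -17:228/231 -15:233/237 -12:231/234 -10:217/228 -7:191/220 -5:147/206 -2:117/196 0:103/191 3:104/192 5:100/188 8:94/182 10:89/176 13:86/172 15:81/157 18:73/133 20:75/128 23:89/155 25:104/184 28:110/196 30:109/195 33:108/195 35:107/193 38:107/193 40:107/193 43:102/190 45:94/185 48:93/182 50:98/182
```

The lines put the vial's middle at about +4.5 mm on my scale and the bubble at about -14 mm, so the bubble is about 18.5 mm off towards the eye. That needs about 1.0 rad counterclockwise. I'll turn about 0.85 rad first.

```bash
python3 -m inch '[[0,0,0.0004,0,0,-0.14,1],[0,0,0.0004,0,0,-0.14,1],[0,0,0.0004,0,0,-0.14,1]]'
python3 -m inch '[[0,0,0.0004,0,0,-0.14,1],[0,0,0.0004,0,0,-0.14,1],[0,0,0.0004,0,0,-0.14,1]]'
python3 -m inch '[[0,0,0,0,0,0,1],[0,0,0,0,0,0,1],[0,0,0,0,0,0,1],[0,0,0,0,0,0,1],[0,0,0,0,0,0,1]]'
python3 -m inch '[[0,0,0,0,0,0,1],[0,0,0,0,0,0,1],[0,0,0,0,0,0,1],[0,0,0,0,0,0,1],[0,0,0,0,0,0,1]]'
python3 bub.py now; python3 go.py .495 -.201 .076 2.6
```

```text
clock: 16.1
position: [0.4957, -0.2006, 0.0758]
tool_rot: [3.14, 0.001, 2.047]
force: [3.3, 3.4, 10.5]
grip_width: 0.0289
finger_force: 57.4
clock: 16.4
position: [0.4961, -0.2, 0.0746]
tool_rot: [3.139, 0.001, 2.467]
force: [6.0, 7.8, 10.3]
grip_width: 0.0291
finger_force: 57.1
clock: 16.9
position: [0.4961, -0.1999, 0.0746]
tool_rot: [3.14, 0.001, 2.462]
force: [4.4, 7.0, 11.0]
grip_width: 0.0291
finger_force: 56.9
clock: 17.4
position: [0.496, -0.1999, 0.0746]
tool_rot: [3.14, 0.001, 2.462]
force: [5.9, 6.6, 9.3]
grip_width: 0.0293
finger_force: 56.9
-50:177/191 -48:133/187 -45:110/191 -42:107/195 -40:107/196 -37:110/196 -35:112/196 -32:111/196 -30:107/194 -27:102/190 -25:94/183 -22:86/175 -20:78/170 -17:74/164 -15:100/163 -12:148/178 -10:205/213 -7:240/243 -5:248/249 -2:244/248 0:238/245 3:231/242 5:210/232 8:158/207 10:109/183 13:83/164 15:74/146 18:77/140 20:89/157 23:103/181 25:109/193 28:110/196 30:109/194 33:108/195 35:108/194 38:107/194 40:107/193 43:100/188 45:89/182 48:93/182 50:110/185
t 17.45 pos [ 0.4961 -0.1999  0.0746] [3.1396 0.0012 2.4618] w 0.0293 F [5.1193 6.2774 9.8817] q [ 0.1517  0.5684  0.1657  1.953  -0.1535  0.6302  1.3069]
shift [ 0.0001 -0.0015 -0.0014] turn [ 0.0019  0.0013 -0.1382]
```

Bubble now about -4 mm from the vial's middle. One more 0.2 rad.

```bash
python3 -m inch '[[0,0,0.0005,0,0,-0.11,1],[0,0,0.0005,0,0,-0.11,1],[0,0,0,0,0,0,1],[0,0,0,0,0,0,1],[0,0,0,0,0,0,1]]'
python3 -m inch '[[0,0,0,0,0,0,1],[0,0,0,0,0,0,1],[0,0,0,0,0,0,1],[0,0,0,0,0,0,1],[0,0,0,0,0,0,1]]'
python3 -m inch '[[0,0,0,0,0,0,1],[0,0,0,0,0,0,1],[0,0,0,0,0,0,1],[0,0,0,0,0,0,1],[0,0,0,0,0,0,1]]'
python3 bub.py now
python3 - <<'E'
from fit import *
A=grab_frame("side");B=grab_frame("top")
cv2.imwrite("pics/top9.png",B[:,:,::-1])
f=lambda q,x,y,w,h,s:cv2.resize(np.ascontiguousarray(q[y:y+h,x:x+w,::-1]),None,fx=s,fy=s,interpolation=2)
cv2.imwrite("pics/c9.png",np.hstack([f(A,280,180,80,100,5),f(B,295,175,40,50,10)]))
E
```

```text
clock: 17.95
position: [0.4961, -0.1994, 0.0735]
tool_rot: [3.139, 0.001, 2.682]
force: [6.1, 9.2, 10.8]
grip_width: 0.0288
finger_force: 57.0
clock: 18.45
position: [0.4961, -0.1994, 0.0735]
tool_rot: [3.14, 0.001, 2.682]
force: [5.2, 8.7, 9.8]
grip_width: 0.0291
finger_force: 57.0
clock: 18.95
position: [0.4961, -0.1994, 0.0736]
tool_rot: [3.14, 0.001, 2.682]
force: [5.3, 8.8, 11.2]
grip_width: 0.0289
finger_force: 57.0
-50:164/194 -48:128/195 -45:110/197 -42:107/197 -40:107/197 -37:109/196 -35:111/196 -32:110/197 -30:107/194 -27:101/189 -25:95/184 -22:91/179 -20:82/170 -17:70/151 -15:68/136 -12:83/144 -10:141/186 -7:212/232 -5:248/251 -2:247/251 0:242/249 3:244/250 5:242/248 8:230/243 10:197/224 13:138/190 15:96/161 18:85/154 20:91/165 23:101/183 25:108/194 28:109/197 30:108/195 33:108/195 35:109/195 38:108/194 40:106/191 43:99/187 45:88/183 48:92/181 50:110/179
```

View pics/c9.png

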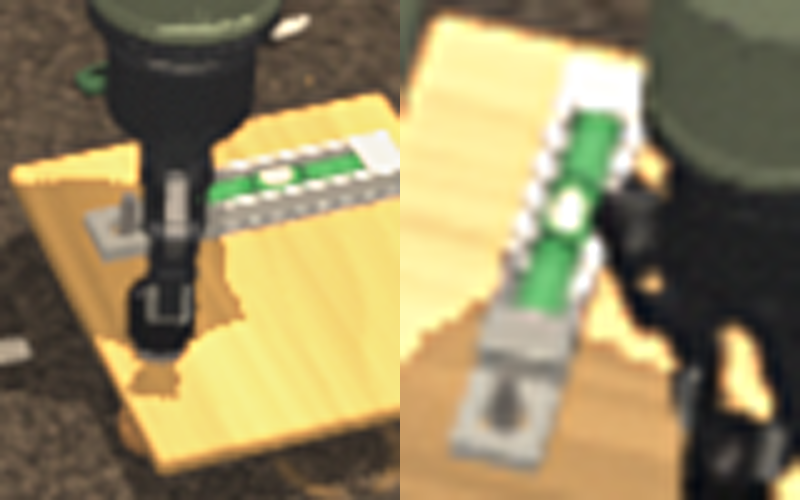

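In both views the bubble sits between the lines. On the profile it spans -9.3 to +12.2, and the lines' middle is about +1.5. To confirm the foot is really on the disc, I'll press 1 mm more: the bubble should stay put and the force should rise.

```bash
python3 -m inch '[[0,0,0.001,0,0,0,1],[0,0,0,0,0,0,1],[0,0,0,0,0,0,1],[0,0,0,0,0,0,1],[0,0,0,0,0,0,1]]'
python3 -m inch '[[0,0,0,0,0,0,1],[0,0,0,0,0,0,1],[0,0,0,0,0,0,1],[0,0,0,0,0,0,1],[0,0,0,0,0,0,1]]'
python3 -m inch '[[0,0,0,0,0,0,1],[0,0,0,0,0,0,1],[0,0,0,0,0,0,1],[0,0,0,0,0,0,1],[0,0,0,0,0,0,1]]'
python3 bub.py now
```

```text
clock: 19.6
position: [0.4961, -0.1994, 0.0726]
tool_rot: [3.14, 0.001, 2.682]
force: [5.3, 9.5, 11.9]
grip_width: 0.0291
finger_force: 57.4
clock: 20.1
position: [0.4961, -0.1995, 0.0726]
tool_rot: [3.14, 0.001, 2.682]
force: [5.2, 9.0, 11.9]
grip_width: 0.029
finger_force: 57.4
clock: 20.6
position: [0.4961, -0.1994, 0.0726]
tool_rot: [3.14, 0.001, 2.682]
force: [5.1, 9.3, 12.7]
grip_width: 0.0289
finger_force: 57.4
-50:164/194 -48:128/196 -45:109/198 -42:106/197 -40:108/198 -37:111/197 -35:111/196 -32:110/196 -30:107/194 -27:101/190 -25:94/183 -22:90/178 -20:82/169 -17:69/151 -15:68/136 -12:83/144 -10:141/186 -7:212/232 -5:248/251 -2:247/251 0:242/249 3:244/250 5:242/248 8:230/242 10:195/224 13:137/190 15:97/161 18:86/155 20:92/166 23:102/183 25:107/193 28:109/196 30:109/195 33:109/195 35:108/195 38:107/194 40:105/192 43:99/188 45:89/183 48:93/181 50:111/179
```

The bubble didn't move and the force rose about 1.5 N, so the foot stands on its disc. Handing in.

```bash
python3 -c "
from workcell import bot
print(bot.job_done())"
```

```text
the job is handed in; nothing more can be done
None
```

I handed the job in at about 20.6 s: the level is on the post and let go, the foot is pressed onto its cork disc, and the bubble is centred to within about 1 mm by camera with the knob still held and pressed. My first grasp closed on air and I redid it. I saw nothing else disturbed, and the hand-in returned no verdict.

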